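# Clip a coated test rod into the rod reader and hold its shutter open at the mark

### The arm

A 6-joint arm with a two-finger parallel gripper is mounted at the origin on the work surface. World frame = base frame: x ahead of the robot, y to its left, z up, the work surface at z = 0. Lengths are in m, angles in rad, forces in N, time in s.
With the tool pointing down it reaches from about 0.375 to 0.9 m from the base axis. Payload 3.1 kg.
Tool frame: the origin (TCP) lies between the finger pads; the fingertips stand manip.finger_overhang ahead of it and the grasp point (between the pads) lies 5 mm behind it (manip.finger_overhang is the distance from the TCP to the fingertips, in m); z points along the fingers, y is the line along which they close (so a half turn about z gives the same grasp; the last joint's range is limited). The gripper opens to 85 mm and grips with 20 to 120 N. Pads are 22 mm wide; open, the fingers measure 114 mm over their backs; the gripper's body (76 mm by 85 mm) begins 54 mm behind the grasp point. The pads swing forward as they close: fully open they stand 13 mm farther back than shut.
Start: joints at [1.05, 0.527, 1.433, -0, 1.181, -0.178], TCP at [0.21, 0.589, 0.245] pointing down, gripper open.
Joint ranges: [-3.08, 3.08], [-0.75, 2.2], [0.22, 2.44], [-1.43, 4.57], [0, 2.65], [-2.85, 2.85]. Speed limits (rad/s): [2.79, 2.79, 3.14, 3.14, 3.14, 3.14].

### API

Orientations are given as a unit quaternion [x, y, z, w].
In Python, from station import manip gives the robot as it stands.
- The arm moves only by the tool drive_tool, never from a script. Its argument "plan" is a list of rows, each a list of 7 numbers: the shift along the tool's x, y, z in m, then the turn, a rotation vector about the tool's x, y, z in degrees, then the opening, from -1 (shut) to 1 (fully open). In form: [[x, y, z, wx, wy, wz, gripper], ...]. A call has 1 to 10 rows; each row shifts and turns the commanded pose from where the row before left it, along the tool's axes as they then stand; what a row does not reach is not made up. A row lasts 1/10 s, in which the tool goes at most 50 mm and 8.59 degrees, less where a joint would pass 70% of its speed; a pose out of reach is approached as far as the arm can. A call is refused whole if a number of a shift passes 0.05 or a number of a turn 8.59, either way. A call with a gripper value outside its range is refused whole. The fingers move at their own pace and stop on an object; "newtons" is the grip in N (left out, the last holds). Time passes only in rows, so rows that do not move let the fingers close. It gives the time, the measured TCP pose, the force, the opening and the grip force at its end, in the units of the state.
- manip.sense(): the state, without advancing time (a new reading comes with each control period).
- manip.snapshot(name): name is "scene" or "top" or "wrist"; returns a dict with "image" (420x560x3 uint8, red, green, blue), "z_map" (420x560 float32, m along the optical axis (not along the pixel's ray), 0 where there is no reading), "fov_y" (degrees; the focal length in pixels is half the picture's height over the tangent of half this angle, whatever the lens; pixels are square), "cx", "cy" (the principal point, pixels), "extrinsics" (4x4, takes a point from camera to world coordinates); the wrist camera has in their place "mount" (4x4, takes a point from camera to tool coordinates, whose origin is the TCP and whose axes are the flange's). Camera axes: x right, y up, looking along -z (the intrinsics and any distortion apply to the point x, -y, -z); pixel columns grow to the right and rows downward; lengths in m; the calibration is good to about 2 mm. The wrist camera is an equidistant fisheye: a pixel r from the principal point sees the ray r / f radians off the axis. A picture is of the moment at which its call begins: read the wrist's pose just before it.
- manip.sign_off(): hands the job in; it is judged then, once.
The state is a dict: "t": time; "q": joint angles; "qd": joint speeds; "tau": joint torques, N m; "tcp_pos": TCP position; "tool_rot": TCP orientation; "force": force on the tool from outside, world axes, zero at the start; "ft_torque": the same for the moment, N m; "finger_gap": opening from 0.0 (shut) to 1.0 (fully open); "gripper_force": force on a finger pad.
Only numpy, scipy, OpenCV 4.12 (cv2) and the standard library are available. Lean on these libraries where they do the work, as an engineer would, in place of code of your own. Each camera call takes 0.05 s, during which the arm holds its last target. There are 200 camera calls.

### The job

Take the blue coated test rod from its rest and press it straight down into the reader's fork clip, centred between the two forks, past the sprung orange jaw until it is fully home with the jaw closed over it, and let go of the rod. Then pull the reader's spring-return shutter sideways by its upright black handle until the yellow pointer lines up with the red tab on the scale, and finish while still holding it there: the program ends with the shutter held open at the tab. Leave the three pigment jars where they stand.

Things in the scene. Friction and masses are not known exactly. Their poses are not given: they have to be found in the camera images.
- rod: the test rod: round, 14 mm diameter, 180 mm long, blue with 12 mm bare steel ends, about 80 g, loose. Origin at its middle, on its axis; its own x axis runs along the rod (both ends alike; it may be rolled any way about x). At the start it lies level in the rest, its axis 43 mm above the table.
- rest: the rod's rest, fixed: a grey plate 150 x 50 x 8 mm (long along its x) with two white notched blocks at x = +-60 mm, 10 mm thick, 40 mm wide across, 45 mm tall, that carry the rod at 36 mm; between the blocks there is only the plate below the rod. Origin at the centre of its underside. It stands to the robot's left or right.
- reader: the rod reader, fixed, on a grey base plate 12 mm thick (x -50 to 200, y -260 to 100 mm in its frame). z up; origin on the table straight below the clip seat; at yaw 0 its x points away from the robot. A white housing 100 mm tall with a round reading port stands at x 88 to 188, y -85 to 85 mm. The rod clip lies in front of it along y; the shutter handle stands at its -y end.
- clip_seat (a point): where the rod's middle belongs, 57 mm above the table: the rod lies along this frame's y (axes as reader). Two aluminium forks at y = +-60 mm, 8 mm thick, slot 16 mm wide, floor 50 mm above the table; far prongs (+x) rise upright to 88 mm, then flare to 97; near prongs end at 61. Between the forks only the base and a thin shaft at x = -24 mm, 24 mm high.
- jaw (a joint): angle of the sprung jaw, rad: 0 = closed. Two orange noses at y = +-72 mm of the clip, 10 mm wide, move as one; they lean over the slot from -x, tips at the slot's middle 68 mm above the table, faces sloping up and outward to 99 mm. The rod coming down pushes them out about 0.13 rad (5 to 20 N; its own weight is not enough); they spring shut above the seated rod.
- shutter: the shutter slide: dark plate before the port, a bar and the handle, one piece. It slides along the reader's -y by 0 to 85 mm; a spring always pulls it back shut: 3 N when shut, 90 N/m more as it opens (about 9 N at 65 mm). Same axes as reader; its origin is the reader's origin when shut and moves with the slide.
- handle (a point): centre of the top of the shutter's black upright handle, 106 mm above the table; the handle is a post 24 mm (x) by 16 mm (y, the pull direction), free on all sides from 106 down to 48 mm above the table, where the slide's bar runs. It moves with the shutter; shut, it stands at x 72, y -150 mm of the reader.
- pointer (a point): tip of the shutter's yellow pointer, which reaches from the handle's foot in +x over the white scale, 35 mm above the table; it moves with the shutter (52 mm in x from the handle's centre, same y).
- tab: the red tab, fixed on the scale, 22 x 5 x 14 mm: the mark. Origin at the centre of its underside, 30 mm above the table; same axes as reader. The pointer is at the mark when it has the same y as the tab in this frame; that is 35 to 65 mm of pull.
- jar_yellow: yellow pigment jar, square 56 x 56 mm and 74 mm tall with a round black cap to 104 mm, 0.28 kg, standing loose; origin at the centre of its underside. Bystander: do not shift it
- jar_red: red pigment jar, square 56 x 56 mm and 74 mm tall with a round orange cap to 104 mm, 0.28 kg, standing loose; origin at the centre of its underside. Bystander: do not shift it
- jar_green: green pigment jar, square 56 x 56 mm and 74 mm tall with a round black cap to 104 mm, 0.28 kg, standing loose; origin at the centre of its underside. Bystander: do not shift it
Things that resemble listed ones, but are neither listed nor needed, are in the scene too. Of the things shaped like the rod, the blue one is meant.

How it is judged:
On the way, in this order (a step that is already met when the one before it is completed fails the run):
1. the rod sits home in the fork clip, jaw closed over it, and is let go (z of rod in the frame of clip_seat between -0.005 and 0.004 m and x of rod in the frame of clip_seat between -0.004 and 0.004 m and y of rod in the frame of clip_seat between -0.02 and 0.02 m and angle between the x axis of rod and the y axis of clip_seat, either way round below 0.08 rad and value of joint jaw below 0.08 rad and contact force between the fingers and rod below 0.1 N), for 0.2 s.
2. the shutter is held with its pointer at the red tab (y of pointer in the frame of tab between -0.005 and 0.005 m and linear speed of shutter below 0.03 m/s and contact force between the fingers and shutter above 1.5 N), for 0.2 s.
At the end, for the whole second after the job is handed in: Rod in the clip: within 4 mm of the seat up and across (5 mm below), 20 mm along, parallel within 0.08 rad, jaw below 0.08 rad, fingers off it. Shutter still, pointer within 5 mm of the red tab along the slide, held by the fingers (over 1.5 N) (all of step 1 and all of step 2); the arm keeps its last pose, push and grip.
It fails at once if the yellow jar is shifted by more than 25 mm or tipped (distance of jar_yellow from where it was at the start of the episode above 0.025 m or angle between jar_yellow's own z axis and vertical above 0.4 rad).
It fails at once if the red jar is shifted by more than 25 mm or tipped (distance of jar_red from where it was at the start of the episode above 0.025 m or angle between jar_red's own z axis and vertical above 0.4 rad).
It fails at once if the green jar is shifted by more than 25 mm or tipped (distance of jar_green from where it was at the start of the episode above 0.025 m or angle between jar_green's own z axis and vertical above 0.4 rad).
It also fails if it takes over 56 s, if anything falls off the work surface, if the arm or the gripper's body presses on something with over 40 N, if the wrist force passes 120 N, or if a joint passes its speed limit or range.

## Working session

There is one attempt and no reset: what is moved stays moved. The work goes in short steps, Python scripts to look and compute and a tool call to move; the robot and the scene stay as the last step left them, time stands still between calls to the robot, and variables do not carry over. Pictures are saved under pics/ and viewed, at most 12 in all, crops included, and the job is handed in when it is done.

Besides the shell and the picture viewer there is one more tool, called after ">>>" as name([rows], argument=value, ...), one row to a line, values as JSON. drive_tool: Moves the arm, as the interface text tells. Its arguments: {"type":"object","properties":{"plan":{"type":"array"},"newtons":{"type":"number"}},"required":["plan"]}

```bash
mkdir -p pics; ls; cat > h.py <<'E'
import numpy as np, cv2
from station import manip
def snap(n):
    s=manip.snapshot(n); return s
def save(s,fn): cv2.imwrite('pics/'+fn,cv2.cvtColor(s['image'],cv2.COLOR_RGB2BGR))
def foc(s): return s['image'].shape[0]/2/np.tan(np.radians(s['fov_y'])/2)
E
python3 - <<'E'
from h import *
print(manip.sense(), manip.finger_overhang)
for n in('scene','top'):
    s=snap(n); save(s,n+'0.png'); np.savez('pics/'+n+'0.npz',**{k:v for k,v in s.items()})
    print({k:v for k,v in s.items() if k not in('image','z_map')})
E
```

```text
pics
{'t': 0.0, 'q': array([ 1.04950878e+00,  5.28481087e-01,  1.43391373e+00, -7.28056902e-06,
        1.18139385e+00, -1.78480118e-01]), 'qd': array([ 0.00161877,  0.00025186, -0.00020386, -0.00056367, -0.00103241,
       -0.00089223]), 'tau': array([ 7.70521074e-04, -4.42347336e+01, -1.78026098e+01, -2.15986011e-04,
        8.39717482e-03, -1.14632178e-05]), 'tcp_pos': array([0.20969535, 0.58803845, 0.24432079]), 'tool_rot': array([ 1.70564193e-01,  9.85345955e-01, -1.03263459e-03, -3.73221769e-04]), 'force': array([ 0.34636156, -0.519182  ,  0.77497493]), 'ft_torque': array([ 0.02199324,  0.01792848, -0.0132637 ]), 'gripper_force': 0.0, 'finger_gap': 1.0003074124410654} 0.014
{'fov_y': 51.631770141963464, 'cx': 283.780375203647, 'cy': 207.33129024578318, 'extrinsics': array([[-0.07990226, -0.82807329,  0.55489662,  1.08519972],
       [ 0.99669897, -0.05833954,  0.05645932,  0.11895188],
       [-0.01438004,  0.55757612,  0.83000126,  0.96746201],
       [ 0.        ,  0.        ,  0.        ,  1.        ]])}
{'fov_y': 45.74830971918489, 'cx': 277.4266937925563, 'cy': 210.43045602100398, 'extrinsics': array([[ 0.00450268,  0.99803645, -0.06247377,  0.46229562],
       [-0.99961954,  0.00279214, -0.02744058,  0.05431932],
       [-0.02721226,  0.06257356,  0.99766931,  1.32890244],
       [ 0.        ,  0.        ,  0.        ,  1.        ]])}
```

View pics/scene0.png

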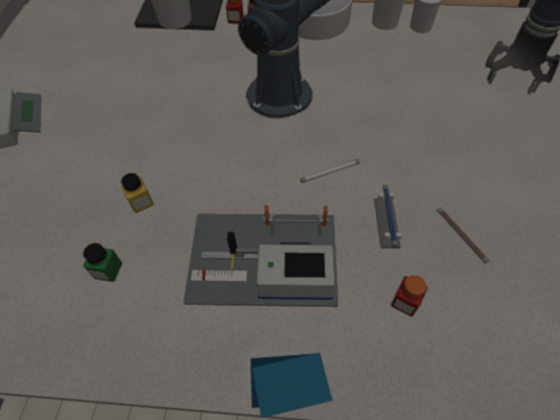

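View pics/top0.png

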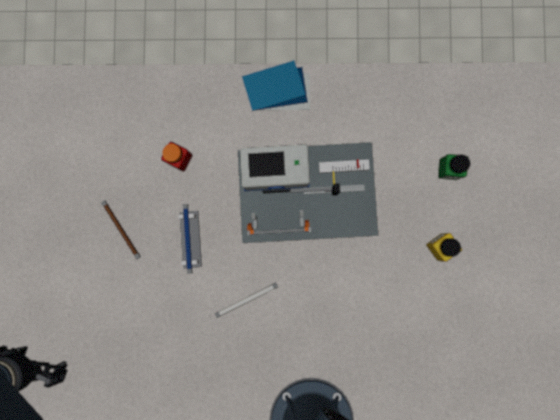

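The overview shows the blue rod in its rest at about (187,238) in the top view. The reader base corners are near (239,150), (371,142), (377,236) and (242,242), the handle is at (336,188) and the red tab at (358,164). The jars stand clear of all of these.

```bash
cat >> h.py <<'E'
def ray(s,uv):
    f=foc(s); uv=np.atleast_2d(uv).astype(float)
    d=np.c_[(uv[:,0]-s['cx'])/f,-(uv[:,1]-s['cy'])/f,-np.ones(len(uv))]
    E=s['extrinsics']; return E[:3,3],d@E[:3,:3].T
def plane(s,uv,z):
    o,d=ray(s,uv); return o+d*((z-o[2])/d[:,2])[:,None]
def meet(o1,d1,o2,d2):
    d1=d1/np.linalg.norm(d1);d2=d2/np.linalg.norm(d2)
    t=np.linalg.lstsq(np.c_[d1,-d2],o2-o1,rcond=None)[0]
    a,b=o1+t[0]*d1,o2+t[1]*d2; return (a+b)/2,np.linalg.norm(a-b)
def hsv(s): return cv2.cvtColor(s['image'],cv2.COLOR_RGB2HSV)
def blob(m,roi,n=1):
    k=np.zeros(m.shape,np.uint8); x0,y0,x1,y1=roi; k[y0:y1,x0:x1]=m[y0:y1,x0:x1]
    c,_=cv2.findContours(k,cv2.RETR_EXTERNAL,cv2.CHAIN_APPROX_NONE)
    c=sorted(c,key=cv2.contourArea)[::-1][:n]
    out=[]
    for q in c:
        kk=np.zeros_like(k); cv2.drawContours(kk,[q],-1,255,-1); p=np.argwhere(kk&k>0)[:,::-1].astype(np.float32)
        out.append((q,p))
    return out
E
python3 - <<'E'
from h import *
S={n:dict(np.load(f'pics/{n}0.npz')) for n in('top','scene')}
def m(s,lo,hi): return cv2.inRange(hsv(s),np.array(lo),np.array(hi))
R={'rod':{'top':(170,200,205,275),'scene':(378,180,402,245)},'red':{'top':(345,155,365,175),'scene':(195,265,212,285)},'yel':{'top':(325,168,342,184),'scene':(224,250,240,275)}}
C={'rod':((108,110,40),(125,255,255)),'red':((0,120,60),(6,255,255)),'yel':((20,100,60),(35,255,255))}
for k in R:
    r={}
    for n in S:
        b=blob(m(S[n],*C[k]),R[k][n])
        if not b: print(k,n,'none'); continue
        p=b[0][1]; r[n]=p.mean(0); v=np.linalg.svd(p-r[n],full_matrices=False)[2][0]; pr=(p-r[n])@v
        print(k,n,len(p),r[n],r[n]+v*pr.min(),r[n]+v*pr.max())
        if k=='rod': print(plane(S[n],[r[n],r[n]+v*pr.min(),r[n]+v*pr.max()],.043))
    if len(r)==2:
        o1,d1=ray(S['top'],r['top']);o2,d2=ray(S['scene'],r['scene']); print(k,meet(o1,d1[0],o2,d2[0]))
s=S['top']; h=hsv(s)
for uv in [(225,210),(260,220),(340,220),(187,238),(300,110)]: print(uv,h[uv[1],uv[0]],s['image'][uv[1],uv[0]])
print(plane(s,[(239,150),(371,142),(377,236),(242,242)],.012))
o,d=ray(S['scene'],[(268,207),(325,206)])
E
```

```text
rod top 223 [187.13454 238.79372] [185.2643  208.98341] [188.9631  267.93958]
[[0.4684751  0.32356451 0.043     ]
 [0.5459211  0.32969195 0.043     ]
 [0.39333176 0.31761922 0.043     ]]
rod scene 85 [391.47058 226.45882] [389.1239  211.97992] [393.49033 238.92053]
[[0.50536848 0.32726746 0.043     ]
 [0.46252881 0.32382528 0.043     ]
 [0.54077421 0.33011232 0.043     ]]
rod (array([ 0.4688152 ,  0.33816144, -0.01565469]), np.float64(0.004534438475098647))
red top 5 [357. 162.] [357. 160.] [357. 164.]
red scene 14 [203.42857 273.07144] [203.60628 269.9774 ] [203.20227 277.01163]
red (array([ 0.66803358, -0.11492322,  0.05017354]), np.float64(0.000711485546652003))
yel top 23 [333.47827 177.73914] [333.41202 171.99524] [333.53903 183.00533]
yel scene 35 [232.22858 260.8    ] [233.02959 253.88754] [231.38902 268.04507]
yel (array([ 0.6280624 , -0.05461099,  0.04257197]), np.float64(0.0014136323790012043))
(225, 210) [ 11  14 150] [150 145 142]
(260, 220) [95 29 96] [85 94 96]
(340, 220) [90 19 95] [88 95 95]
(187, 238) [108 180  99] [29 58 99]
(300, 110) [ 13  12 151] [151 147 144]
[[ 0.70661084  0.19420887  0.012     ]
 [ 0.72791331 -0.15773805  0.012     ]
 [ 0.47813878 -0.17163684  0.012     ]
 [ 0.46078781  0.18395155  0.012     ]]
```

>>> drive_tool([
  [-0.048, -0.023, 0, 0, 0, 0, 1],
  [-0.048, -0.023, 0, 0, 0, 0, 1],
  [-0.048, -0.023, 0, 0, 0, 0, 1],
  [-0.048, -0.023, 0, 0, 0, 0, 1],
  [-0.048, -0.023, 0, 0, 0, 0, 1],
  [-0.048, -0.023, 0, 0, 0, 0, 1],
  [-0.046, -0.024, 0, 0, 0, 0, 1],
  [0, 0, 0, 0, 0, -8, 1],
  [0, 0, 0, 0, 0, -8, 1],
  [0, 0, 0, 0, 0, -8, 1],
])

```text
t: 1.1
tcp_pos: [0.4555, 0.338, 0.2448]
tool_rot: [-0.04, 0.999, -0.0, -0.001]
force: [-0.3, 0.2, -0.2]
finger_gap: 1.001
gripper_force: 0.0
```

```bash
cat > w.py <<'E'
import sys
from h import *
st=manip.sense(); s=snap('wrist'); n=sys.argv[1]
save(s,n+'.png'); np.savez('pics/'+n+'.npz',pos=st['tcp_pos'],quat=st['tool_rot'],**s)
print(st['t'],st['tcp_pos'],st['tool_rot'],s['fov_y'],s['cx'],s['cy']); print(s['mount'])
E
python3 w.py w1
```

```text
1.1 [0.45547704 0.33798669 0.24478625] [-4.00170740e-02  9.99198785e-01 -2.14276983e-04 -6.12587400e-04] 65.70646984690485 276.71019223517817 214.96245331866297
[[-5.06770567e-04  9.51914590e-01  3.06363113e-01  7.89188933e-02]
 [ 9.99999069e-01  8.70460084e-04 -1.05049709e-03  3.73416078e-04]
 [-1.26666037e-03  3.06362295e-01 -9.51914145e-01 -1.29161047e-01]
 [ 0.00000000e+00  0.00000000e+00  0.00000000e+00  1.00000000e+00]]
```

View pics/w1.png

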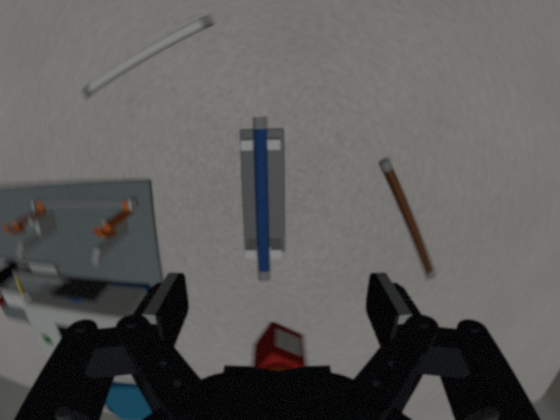

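The wrist view shows the rod in its rest, with the steel ends at (260,120) and (264,278). The clip with its orange noses is at the left edge. Next I'll take wrist views over the reader.

>>> drive_tool([
  [-0.016, -0.045, 0, 0, 0, 0, 1],
  [-0.016, -0.045, 0, 0, 0, 0, 1],
  [-0.016, -0.045, 0, 0, 0, 0, 1],
  [0, 0, 0, 0, 0, 0, 1],
  [0, 0, 0, 0, 0, 0, 1],
])

```text
t: 1.65
tcp_pos: [0.5135, 0.2071, 0.245]
tool_rot: [-0.036, 0.999, 0.0, -0.001]
force: [0.1, 1.6, 0.2]
finger_gap: 0.998
gripper_force: 0.0
```

```bash
python3 w.py w2|head -1
```

```text
1.65 [0.51349485 0.20705991 0.24497897] [-3.58258450e-02  9.99357893e-01  1.80215637e-04 -5.27965034e-04] 65.70646984690485 276.71019223517817 214.96245331866297
```

>>> drive_tool([
  [0, -0.04, 0, 0, 0, 0, 1],
  [0, -0.04, 0, 0, 0, 0, 1],
  [0, -0.04, 0, 0, 0, 0, 1],
  [0, 0, 0, 0, 0, 0, 1],
  [0, 0, 0, 0, 0, 0, 1],
])

```text
t: 2.2
tcp_pos: [0.522, 0.0893, 0.2452]
tool_rot: [-0.038, 0.999, 0.0, -0.0]
force: [1.0, -0.4, 0.3]
finger_gap: 1.002
gripper_force: 0.0
```

```bash
python3 w.py w3|head -1
```

```text
2.2 [0.52201774 0.0892697  0.24523969] [-3.77458922e-02  9.99287235e-01  4.30038681e-04 -2.89574300e-04] 65.70646984690485 276.71019223517817 214.96245331866297
```

>>> drive_tool([
  [0, -0.04, 0, 0, 0, 0, 1],
  [0, -0.04, 0, 0, 0, 0, 1],
  [0, -0.04, 0, 0, 0, 0, 1],
  [0, 0, 0, 0, 0, 0, 1],
  [0, 0, 0, 0, 0, 0, 1],
])

```text
t: 2.75
tcp_pos: [0.5315, -0.0301, 0.2452]
tool_rot: [-0.038, 0.999, 0.001, -0.0]
force: [-0.3, 0.3, -1.1]
finger_gap: 1.0
gripper_force: 0.0
```

```bash
python3 w.py w4|head -1; python3 -c "
import cv2,numpy as np
cv2.imwrite('pics/w34.png',np.vstack([cv2.imread('pics/w3.png')[:300],cv2.imread('pics/w4.png')[:300]]))"
```

```text
2.75 [ 0.53153523 -0.03007351  0.2451608 ] [-3.81262896e-02  9.99272758e-01  5.28062593e-04 -2.49933350e-04] 65.70646984690485 276.71019223517817 214.96245331866297
```

View pics/w34.png

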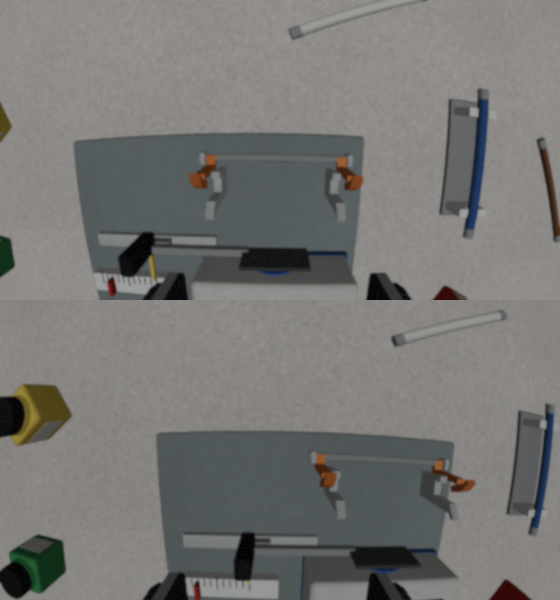

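Both views show the whole front of the reader. In the w3 half the base corners are at (77,140) and (362,136), the orange noses at (203,172) and (347,172), the handle near (137,253) and the red tab at (112,286). The w4 half shows the same features shifted, with the tab at (197,592) in the stack.

```bash
cat >> h.py <<'E'
from scipy.spatial.transform import Rotation as Ro
def load(n): return dict(np.load(f'pics/{n}.npz'))
def wray(s,uv):
    f=foc(s); uv=np.atleast_2d(uv).astype(float)-[s['cx'],s['cy']]; r=np.linalg.norm(uv,axis=1)
    th=r/f; k=np.sin(th)/np.maximum(r,1e-9)
    d=np.c_[uv[:,0]*k,-uv[:,1]*k,-np.cos(th)]
    T=np.eye(4);T[:3,:3]=Ro.from_quat(s['quat']).as_matrix();T[:3,3]=s['pos'];E=T@s['mount']
    return E[:3,3],d@E[:3,:3].T
def wplane(s,uv,z):
    o,d=wray(s,uv); return o+d*((z-o[2])/d[:,2])[:,None]
def mask(s,lo,hi): return cv2.inRange(hsv(s),np.array(lo),np.array(hi))
E
python3 - <<'E'
from h import *
s1,s2,s3,s4=[load('w%d'%i) for i in(1,2,3,4)]
# rod: line fit of blue pixels at several heights
for z in (.035,.043,.05):
  for n,s in (('w1',s1),('w2',s2),('w3',s3)):
    ms=mask(s,(105,120,30),(125,255,255)); 
    bs=blob(ms,(230,60,560,300) if n!='w1' else(230,60,300,300),3)
    p=max((b[1] for b in bs if len(b[1])>200),key=lambda p:np.ptp(p[:,1]))
    w=wplane(s,p,z)[:,:2]; c=w.mean(0); v=np.linalg.svd(w-c,full_matrices=False)[2][0]; v*=np.sign(v[0]); t=(w-c)@v
    print('rod',z,n,len(p),c+v*(t.max()+t.min())/2,np.degrees(np.arctan2(v[1],v[0])),np.ptp(t))
# base front edge
for n,s,roi in(('w3',s3,(60,100,380,240)),('w4',s4,(140,100,470,240))):
    h=hsv(s); im=s['image'].astype(int); ms=((im[...,2]-im[...,0])>4).astype(np.uint8)*255
    q=max(blob(ms,roi,1),key=lambda b:len(b[1]))[0][:,0]
    print(n,len(q),q.min(0),q.max(0))
    x0,x1=q[:,0].min(),q[:,0].max()
    us=np.arange(x0+20,x1-20,3); top=np.array([[u,q[q[:,0]==u,1].min()-.5] for u in us if (q[:,0]==u).any()])
    W=wplane(s,top,.012)[:,:2]; 
    c=np.median(W,0); vx,vy,_,_=cv2.fitLine(W.astype(np.float32),cv2.DIST_HUBER,0,.001,.001).ravel()[[0,1,2,3]]
    print(' front dir',np.degrees(np.arctan2(-vx*np.sign(vy),abs(vy))), cv2.fitLine(W.astype(np.float32),cv2.DIST_HUBER,0,.001,.001).ravel()[2:])
    for side in(0,1):
        vs=np.arange(165,230,3); e=[]
        for v in vs:
            r=q[q[:,1]==v,0]
            if len(r): e.append([r.min()-.5 if side==0 else r.max()+.5,v])
        W=wplane(s,e,.012)[:,:2]; L=cv2.fitLine(W.astype(np.float32),cv2.DIST_HUBER,0,.001,.001).ravel(); L[:2]*=np.sign(L[0])
        print(' side',side,np.degrees(np.arctan2(L[1],L[0])),L[2:])
E
```

```text
rod 0.035 w1 1541 [0.47426119 0.32361255] 5.339500302704578 0.15993423088013875
rod 0.035 w2 1484 [0.47150986 0.32720027] 4.539692960653175 0.16096716766137548
rod 0.035 w3 1064 [0.47139319 0.33032291] 4.590105037966001 0.16044616442253434
rod 0.043 w1 1541 [0.47196476 0.32381304] 5.339500302704574 0.15616047284355472
rod 0.043 w2 1484 [0.47064617 0.32424145] 4.539692960653174 0.15717101945950243
rod 0.043 w3 1064 [0.47073282 0.32450768] 4.590105037965995 0.15666477448033522
rod 0.05 w1 1541 [0.46995538 0.32398847] 5.339500302704574 0.1528584345615438
rod 0.05 w2 1484 [0.46989043 0.32165249] 4.5396929606531735 0.15384938978286333
rod 0.05 w3 1064 [0.47015499 0.31941936] 4.590105037965995 0.15335605828091098
w3 1384 [ 74 134] [362 239]
 front dir 3.395025 [0.46997532 0.0160243 ]
 side 0 3.1905196 [ 0.5523397  -0.16621442]
 side 1 11.8680725 [0.5372101  0.18387868]
w4 1205 [157 132] [452 239]
 front dir 3.355765 [0.47026286 0.00964117]
 side 0 3.5888186 [ 0.5469235  -0.16752331]
 side 1 41.88655 [0.54331905 0.17167532]
```

```bash
python3 - <<'E'
from h import *
a=cv2.imread('pics/w3.png')[135:235,180:380];b=cv2.imread('pics/w4.png')[135:235,300:500]
g=[cv2.convertScaleAbs(cv2.resize(i,(600,300),interpolation=cv2.INTER_CUBIC),alpha=1.6) for i in(a,b)]
cv2.imwrite('pics/forks.png',np.vstack(g))
s3,s4=load('w3'),load('w4'); n=np.array([.99827,.0588]);e=np.array([-.0588,.99827])
C={'red':((0,120,50),(6,255,255)),'yel':((20,90,50),(35,255,255))}
for k,r3,r4 in (('red',(100,270,120,300),(185,275,205,310)),('yel',(140,245,165,290),(235,265,265,310))):
    q=[]
    for s,r in((s3,r3),(s4,r4)):
        b=blob(mask(s,*C[k]),r)
        if b: p=b[0][1]; q.append(p.mean(0)); print(k,len(p),q[-1],p.min(0),p.max(0))
    if len(q)==2:
        o1,d1=wray(s3,q[0]);o2,d2=wray(s4,q[1]); P,g=meet(o1,d1[0],o2,d2[0]); print(P,g,'reader',n@P[:2]-.5201,e@P[:2]-.0605)
# orange noses
for s,rs in((s3,[(180,140,225,200),(330,140,375,200)]),(s4,[(305,145,345,190),(425,150,480,200)])):
    print([blob(mask(s,(5,140,60),(16,255,255)),r)[0][1].mean(0) for r in rs])
# handle black: contour bbox
for s,r in((s3,(110,220,165,285)),(s4,(225,220,270,285))):
    q=blob(mask(s,(0,0,0),(180,255,32)),r)[0][0]; print('handle',cv2.minAreaRect(q),cv2.approxPolyDP(q,3,True)[:,0].tolist())
# shaft edges: bright columns profile
for s,us in((s3,range(225,325,20)),(s4,range(345,430,20))):
    g=cv2.cvtColor(s['image'],cv2.COLOR_RGB2GRAY).astype(float)
    for u in us:
        col=g[148:172,u]; w=np.clip(col-np.median(g[175:200,u])-15,0,None); v=(w*np.arange(148,172)).sum()/w.sum(); P=wplane(s,[(u,v)],.021)[0]; print('shaft',u,round(v,1),round(n@P[:2]-.5201,4),end='; ')
    print()
E
```

```text
red 81 [111.18519 287.37036] [108. 279.] [115. 295.]
red 69 [196.53622 292.84058] [194. 283.] [199. 301.]
[ 0.66729645 -0.11734321  0.03867065] 0.0008492026131659736 reader 0.13914224787266827 -0.21687723704420062
yel 118 [151.9322  266.61017] [148. 254.] [155. 280.]
yel 6 [248.5 281. ] [248. 280.] [249. 282.]
[ 0.63224541 -0.05296771  0.04570253] 0.014350055778067894 reader 0.1079371291740523 -0.15055210167068767
[array([202.94624, 172.94354], dtype=float32), array([348.18256, 174.99727], dtype=float32)]
[array([324.50296, 172.21597], dtype=float32), array([453.6614 , 178.51266], dtype=float32)]
handle ((137.52220153808594, 253.99951171875), (22.621829986572266, 48.982547760009766), 43.72697067260742) [[151, 233], [141, 234], [119, 257], [123, 274], [132, 275], [146, 259], [154, 240]]
handle ((244.08517456054688, 255.61135864257812), (17.11520004272461, 46.91811752319336), 7.594643592834473) [[252, 233], [242, 234], [235, 259], [236, 278], [250, 276]]
shaft 225 157.2 -0.0248; shaft 245 nan nan; shaft 265 nan nan; shaft 285 nan nan; shaft 305 nan nan; 
shaft 345 nan nan; shaft 365 nan nan; shaft 385 nan nan; shaft 405 nan nan; shaft 425 159.1 -0.0282; <stdin>:24: RuntimeWarning: invalid value encountered in scalar divide
```

View pics/forks.png

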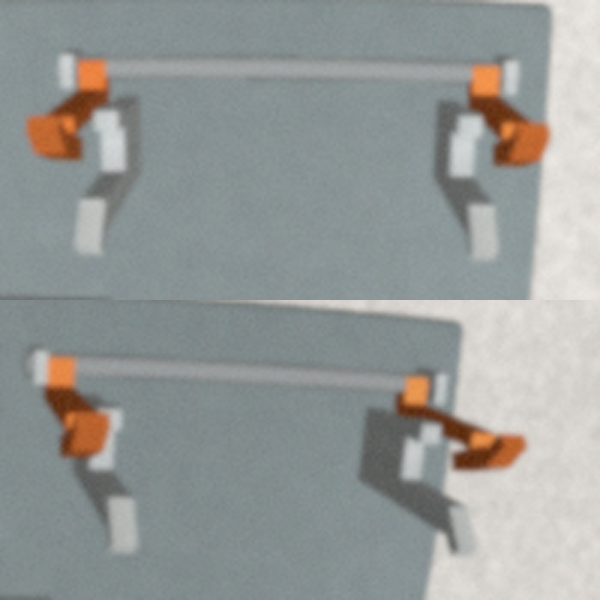

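The zoomed view shows each fork's near prong top, its slot floor and the far prong flare. In the zoom the floor/far-prong edges are at about (113,172) and (462,178) in w3, and (100,470) and (410,480) in w4.

```bash
python3 - <<'E'
from h import *
s3,s4=load('w3'),load('w4'); n=np.array([.99827,.0588]);e=np.array([-.0588,.99827])
def px(z,off): return (np.array(z)+.5)/3-.5+off
def rep(t,s,z,off,h):
    for q in z:
        P=wplane(s,[px(q,off)],h)[0]; print(t,np.round([n@P[:2],e@P[:2]],4))
o3=(180,135);o4=(300,135)
rep('floor far edge w3 (x=+8)',s3,[(113,172),(461,178)],o3,.05)
rep('floor far edge w4',s4,[(102,170),(411,180)],o4,.05)
rep('near top inner w3 (x=-8)',s3,[(107,133),(467,137)],o3,.061)
rep('near top w4',s4,[(113,130),(429,142)],o4,.061)
rep('flare top w3 z97',s3,[(88,255),(484,260)],o3,.097)
rep('shaft w3 z24',s3,[(150,69),(400,73)],o3,.021)
rep('shaft w4',s4,[(150,71),(350,80)],o4,.021)
# triangulated
for a,b in (((113,172),(102,170)),((461,178),(411,180)),((107,133),(113,130)),((467,137),(429,142)),((88,255),(122,252))):
    o1,d1=wray(s3,px(a,o3));o2,d2=wray(s4,px(b,o4));P,g=meet(o1,d1[0],o2,d2[0]);print('tri',np.round([n@P[:2],e@P[:2],P[2],g],4))
for a in ((137.,240),):pass
# handle top: w3 top-face centre vs w4 ; corners far-left
for h in(.106,):
    for s,c in((s3,[(119,257),(123,274),(132,275)]),(s4,[(235,259),(236,278),(250,276)])):
        for P in wplane(s,c,h): print('hand',np.round([n@P[:2],e@P[:2]],4))
E
```

```text
floor far edge w3 (x=+8) [ 0.5277 -0.0022]
floor far edge w3 (x=+8) [0.5279 0.1182]
floor far edge w4 [ 0.5275 -0.0013]
floor far edge w4 [0.5274 0.1188]
near top inner w3 (x=-8) [ 0.5116 -0.0019]
near top inner w3 (x=-8) [0.5112 0.1173]
near top w4 [ 5.112e-01 -5.000e-04]
near top w4 [0.5105 0.1182]
flare top w3 z97 [ 0.5421 -0.0024]
flare top w3 z97 [0.5418 0.1183]
shaft w3 z24 [0.4958 0.0072]
shaft w3 z24 [0.496  0.0987]
shaft w4 [0.4962 0.0202]
shaft w4 [0.4953 0.1017]
tri [ 5.27e-01 -1.80e-03  5.25e-02  1.00e-04]
tri [5.272e-01 1.178e-01 5.180e-02 5.000e-04]
tri [ 5.107e-01 -1.200e-03  6.460e-02  4.000e-04]
tri [0.5103 0.1168 0.0634 0.0007]
tri [ 5.418e-01 -2.300e-03  9.730e-02  4.000e-04]
hand [ 0.5799 -0.0964]
hand [ 0.599  -0.0954]
hand [ 0.5993 -0.085 ]
hand [ 0.5792 -0.0979]
hand [ 0.5992 -0.0976]
hand [ 0.5966 -0.0843]
```

>>> drive_tool([
  [0.004, 0.045, 0, 0, 0, 0, 1],
  [0.004, 0.045, 0, 0, 0, 0, 1],
  [0.004, 0.045, 0, 0, 0, 0, 1],
  [0.004, 0.045, 0, 0, 0, 0, 1],
  [0.004, 0.045, 0, 0, 0, 0, 1],
  [0.004, 0.045, 0, 0, 0, 0, 1],
  [0.004, 0.045, 0, 0, 0, 0, 1],
  [0.004, 0.043, 0, 0, 0, -0.3, 1],
  [0, 0, 0, 0, 0, 0, 1],
  [0, 0, 0, 0, 0, 0, 1],
])

```text
t: 3.8
tcp_pos: [0.4703, 0.3256, 0.2451]
tool_rot: [-0.043, 0.999, -0.0, -0.0]
force: [-0.3, 0.4, -0.5]
finger_gap: 0.998
gripper_force: 0.0
```

>>> drive_tool([
  [0, -0.002, 0.04, 0, 0, 0, 1],
  [0, 0, 0.04, 0, 0, 0, 1],
  [0, 0, 0.04, 0, 0, 0, 0.3],
  [0, 0, 0.03, 0, 0, 0, 0.1],
  [0, 0, 0.025, 0, 0, 0, 0],
  [0, 0, 0.02, 0, 0, 0, -0.2],
  [0, 0, 0.012, 0, 0, 0, -0.2],
  [0, 0, 0, 0, 0, 0, -0.2],
  [0, 0, 0, 0, 0, 0, -0.2],
])

```text
t: 4.7
tcp_pos: [0.473, 0.3211, 0.0388]
tool_rot: [-0.04, 0.999, 0.0, 0.0]
force: [-0.3, -0.7, 0.8]
finger_gap: 0.401
gripper_force: 0.0
```

```bash
python3 w.py w5|head -1
```

```text
4.7 [0.47297854 0.32105545 0.03882585] [-4.04591328e-02  9.99181158e-01  7.99389497e-05  2.56724951e-04] 65.70646984690485 276.71019223517817 214.96245331866297
```

View pics/w5.png

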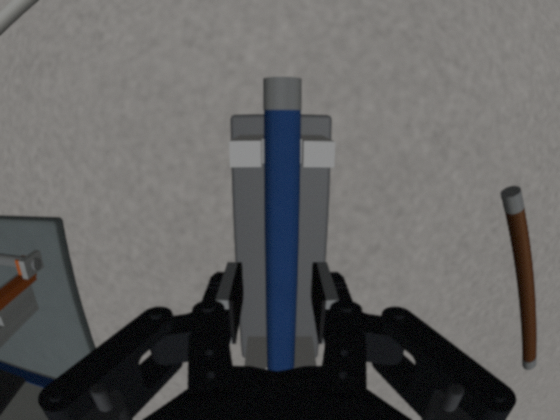

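The rod runs at u≈282, midway between the fingers at (235,300) and (322,300), with both pads alongside it. I'll close on it.

>>> drive_tool([
  [0, 0.002, 0, 0, 0, 0, -1],
  [0, 0, 0, 0, 0, 0, -1],
  [0, 0, 0, 0, 0, 0, -1],
  [0, 0, 0, 0, 0, 0, -1],
  [0, 0, 0, 0, 0, 0, -1],
  [0, 0, 0, 0, 0, 0, -1],
], newtons=60)

```text
t: 5.35
tcp_pos: [0.4733, 0.3238, 0.0396]
tool_rot: [-0.041, 0.999, 0.001, 0.001]
force: [-0.8, 0.2, 6.1]
finger_gap: 0.141
gripper_force: 58.5
```

>>> drive_tool([
  [0, 0, -0.02, 0, 0, 0, -1],
  [0, 0, -0.03, 0, 0, 0, -1],
  [0, 0, -0.03, 0, 0, 0, -1],
  [0, 0, -0.03, 0, 0, 0, -1],
  [0, 0, -0.03, 0, 0, 0, -1],
  [0, 0, 0, 0, 0, 0, -1],
])

```text
t: 5.95
tcp_pos: [0.4749, 0.3243, 0.1825]
tool_rot: [-0.041, 0.999, 0.002, 0.004]
force: [0.0, 0.8, -0.3]
finger_gap: 0.141
gripper_force: 58.6
```

>>> drive_tool([
  [-0.006, -0.03, 0, 0, 0, 0, -1],
  [-0.006, -0.03, 0, 0, 0, 0, -1],
  [-0.006, -0.03, 0, 0, 0, 0, -1],
  [-0.006, -0.03, 0, 0, 0, 0, -1],
  [-0.006, -0.03, 0, 0, 0, 0, -1],
  [-0.006, -0.03, 0, 0, 0, 0, -1],
  [0, 0, 0, 0, 0, 8, -1],
  [0, 0, 0, 0, 0, 8, -1],
  [0, 0, 0, 0, 0, 8, -1],
  [0, 0, 0, 0, 0, 8, -1],
])

```text
t: 6.95
tcp_pos: [0.5221, 0.1464, 0.1771]
tool_rot: [0.239, 0.971, -0.0, -0.001]
force: [0.3, -0.1, -0.5]
finger_gap: 0.138
gripper_force: 58.7
```

>>> drive_tool([
  [0, 0, 0, 0, 0, 8, -1],
  [0, 0, 0, 0, 0, 8, -1],
  [0, 0, 0, 0, 0, 8, -1],
  [0, 0, 0, 0, 0, 8, -1],
  [0, 0, 0, 0, 0, 8, -1],
  [0, 0, 0, 0, 0, 8, -1],
  [0, 0, 0, 0, 0, 8, -1],
  [0, 0, 0, 0, 0, 0, -1],
  [0, 0, 0, 0, 0, 0, -1],
])

```text
t: 7.85
tcp_pos: [0.5224, 0.1466, 0.1775]
tool_rot: [0.664, 0.748, -0.001, -0.001]
force: [-0.2, 0.9, -1.0]
finger_gap: 0.143
gripper_force: 58.5
```

```bash
cat > t.py <<'E'
import sys
from h import *
x,y,z,a=map(float,sys.argv[1:]) # target TCP, tool-y angle deg
st=manip.sense(); M=Ro.from_quat(st['tool_rot']).as_matrix()
ya=np.degrees(np.arctan2(M[1,1],M[0,1])); print('tcp',st['tcp_pos'],'yaw',ya,'tilt',np.degrees(np.arccos(-M[2,2])),'F',st['force'].round(1),'gap',st['finger_gap'],'q',st['q'].round(2))
print('tool shift',(M.T@(np.array([x,y,z])-st['tcp_pos'])).round(4),'turn z',ya-a)
E
python3 t.py .5152 .0888 .17 3.37
```

```text
tcp [0.52240045 0.14664527 0.17752455] yaw 6.826651944699227 tilt 0.09339369137152438 F [-0.2  0.9 -1. ] gap 0.1428425404966052 q [ 0.07  0.51  1.71 -0.    0.93 -0.05]
tool shift [-0.0566 -0.014   0.0075] turn z 3.456651944699227
```

>>> drive_tool([
  [-0.02, -0.005, 0, 0, 0, 0, -1],
  [-0.02, -0.005, 0, 0, 0, 0, -1],
  [-0.019, -0.004, 0, 0, 0, 0, -1],
  [0, 0, 0, 0, 0, 3.5, -1],
  [0, 0, 0, 0, 0, 0, -1],
  [0, 0, 0, 0, 0, 0, -1],
])

```text
t: 8.45
tcp_pos: [0.5158, 0.0866, 0.1781]
tool_rot: [0.686, 0.727, -0.0, -0.0]
force: [0.1, -0.8, 0.3]
finger_gap: 0.14
gripper_force: 58.5
```

```bash
python3 t.py .5153 .0868 .135 3.37; python3 w.py w6|head -1
```

```text
tcp [0.5157913  0.08655976 0.17810687] yaw 3.294489753498699 tilt 0.02289739964623155 F [ 0.1 -0.8  0.3] gap 0.13965452897162065 q [-0.05  0.49  1.75  0.    0.9  -0.11]
tool shift [ 0.0003 -0.0005  0.0431] turn z -0.07551024650130111
8.45 [0.5157913  0.08655976 0.17810687] [ 6.86488155e-01  7.27140958e-01 -9.04416511e-05 -1.78177842e-04] 65.70646984690485 276.71019223517817 214.96245331866297
```

View pics/w6.png

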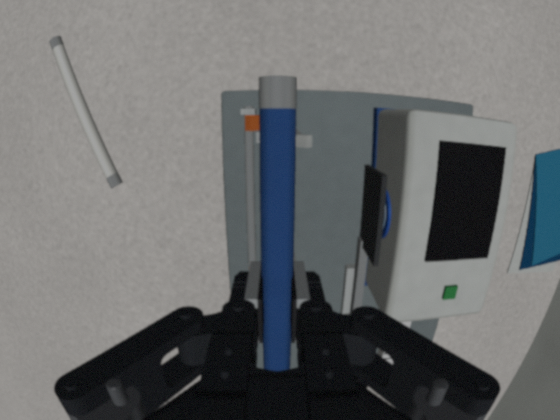

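The rod is held level along the clip at u≈278, with the fork and orange nose visible below its far end. I'll lower to just above the noses.

>>> drive_tool([
  [0, -0.0005, 0.025, 0, 0, 0, -1],
  [0, 0, 0.025, 0, 0, 0, -1],
  [0, 0, 0.02, 0, 0, 0, -1],
  [0, 0, 0, 0, 0, 0, -1],
  [0, 0, 0, 0, 0, 0, -1],
])

```text
t: 9.0
tcp_pos: [0.5155, 0.0868, 0.1083]
tool_rot: [0.687, 0.727, -0.0, -0.0]
force: [0.2, 0.4, -1.1]
finger_gap: 0.141
gripper_force: 58.6
```

```bash
python3 t.py .5153 .0868 .052 3.37; python3 w.py w7|head -1; python3 - <<'E'
from h import *
s=load('w7');z=s['pos'][2]+.005; n=np.array([.99827,.0588]);e=np.array([-.0588,.99827])
p=blob(mask(s,(105,120,30),(125,255,255)),(230,60,330,260))[0][1]; w=wplane(s,p,z)[:,:2]; w=w-.5195*n-.0583*e
c=w.mean(0);v=np.linalg.svd(w-c,full_matrices=False)[2][0];v*=np.sign(v[1]);print('rod x in clip',n@c,'ang vs y',np.degrees(np.arctan2(-v@n,v@e)),'blue end y',(w@e).max())
E
```

```text
tcp [0.51549323 0.08678721 0.10831679] yaw 3.240262800348669 tilt 0.025802257437663245 F [ 0.2  0.4 -1.1] gap 0.14131245878255413 q [-0.05  0.6   1.81 -0.    0.73 -0.1 ]
tool shift [ 0.     -0.0002  0.0563] turn z -0.12973719965133101
9.0 [0.51549323 0.08678721 0.10831679] [ 6.86832166e-01  7.26816019e-01 -1.49318889e-04 -1.68535232e-04] 65.70646984690485 276.71019223517817 214.96245331866297
rod x in clip 0.00015894714250326854 ang vs y -0.38275337980726026 blue end y 0.07900835372366781
```

>>> drive_tool([
  [0, 0, 0.008, 0, 0, 0, -1],
  [0, 0, 0.008, 0, 0, 0, -1],
  [0, 0, 0.006, 0, 0, 0, -1],
  [0, 0, 0.006, 0, 0, 0, -1],
  [0, 0, 0.006, 0, 0, 0, -1],
  [0, 0, 0.006, 0, 0, 0, -1],
  [0, 0, 0, 0, 0, 0, -1],
])

```text
t: 9.75
tcp_pos: [0.5163, 0.0864, 0.0682]
tool_rot: [0.687, 0.726, 0.001, 0.001]
force: [1.5, -0.1, -0.0]
finger_gap: 0.142
gripper_force: 58.7
```

>>> drive_tool([
  [0, 0, 0.005, 0, 0, 0, -1],
  [0, 0, 0.005, 0, 0, 0, -1],
  [0, 0, 0.003, 0, 0, 0, -1],
  [0, 0, 0.003, 0, 0, 0, -1],
  [0, 0, 0, 0, 0, 0, -1],
  [0, 0, 0, 0, 0, 0, -1],
])

```text
t: 10.35
tcp_pos: [0.5147, 0.0864, 0.0534]
tool_rot: [0.687, 0.726, -0.0, -0.0]
force: [-2.7, -0.0, 13.0]
finger_gap: 0.139
gripper_force: 60.4
```

```bash
python3 t.py .5153 .0868 .052 3.37; python3 w.py w8|head -1
```

```text
tcp [0.51466639 0.08644405 0.05338504] yaw 3.1752651600354582 tilt 0.06802962042715673 F [-2.7 -0.  13. ] gap 0.1393180822740295 q [-0.05  0.7   1.83 -0.    0.61 -0.1 ]
tool shift [0.0003 0.0007 0.0014] turn z -0.19473483996454188
10.35 [0.51466639 0.08644405 0.05338504] [ 6.87244184e-01  7.26426238e-01 -4.65885274e-04 -3.67961210e-04] 65.70646984690485 276.71019223517817 214.96245331866297
```

View pics/w8.png

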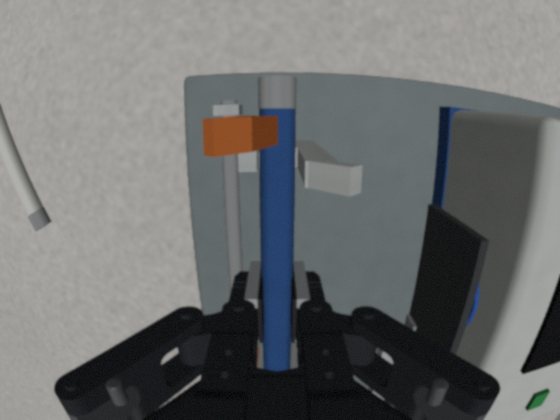

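The rod is between the prongs, with the nose reaching over it to its middle at (277,130). I'll press a little more to confirm it's on the floor.

>>> drive_tool([
  [0, 0, 0.002, 0, 0, 0, -1],
  [0, 0, 0.001, 0, 0, 0, -1],
  [0, 0, 0, 0, 0, 0, -1],
])

```text
t: 10.7
tcp_pos: [0.5147, 0.0865, 0.053]
tool_rot: [0.687, 0.726, -0.0, 0.0]
force: [-5.6, -0.3, 35.3]
finger_gap: 0.14
gripper_force: 62.5
```

>>> drive_tool([
  [0, 0, -0.003, 0, 0, 0, -1],
  [0, 0, 0, 0, 0, 0, 0],
  [0, 0, 0, 0, 0, 0, 0],
  [0, 0, 0, 0, 0, 0, 0],
  [0, 0, 0, 0, 0, 0, 0],
  [0, 0, -0.03, 0, 0, 0, 0],
  [0, 0, -0.04, 0, 0, 0, 0],
  [0, 0, -0.04, 0, 0, 0, 0],
  [0, 0, 0, 0, 0, 0, 0.4],
  [0, 0, 0, 0, 0, 0, 0.4],
])

```text
t: 11.7
tcp_pos: [0.5158, 0.0865, 0.1629]
tool_rot: [0.687, 0.726, 0.001, 0.001]
force: [-1.3, 0.8, 0.1]
finger_gap: 0.698
gripper_force: 0.0
```

```bash
python3 w.py w9|head -1; python3 - <<'E'
from h import *
s=load('w9'); n=np.array([.99827,.0588]);e=np.array([-.0588,.99827])
p=blob(mask(s,(105,120,30),(125,255,255)),(200,60,360,260))[0][1]; print(len(p))
for z in(.057,.064):
    w=wplane(s,p,z)[:,:2]-.5195*n-.0583*e; c=w.mean(0);v=np.linalg.svd(w-c,full_matrices=False)[2][0];v*=np.sign(v[1]);print(z,n@c,np.degrees(np.arctan2(-v@n,v@e)),(w@e).max())
t=snap('top');sc=snap('scene');save(t,'top9.png')
a=cv2.resize(t['image'][130:250,230:390],(800,600))[:,:,::-1]
b=cv2.resize(s['image'][60:260,160:420],(520,400))[:,:,::-1]; c=cv2.resize(sc['image'][195:310,180:345],(280,195))[:,:,::-1]
o=np.zeros((600,800,3),np.uint8);o[:400,:520]=b;o[:195,520:]=c;o[400:,:280]=cv2.resize(t['image'][205:245,240:315],(280,200))[:,:,::-1]
cv2.imwrite('pics/c9.png',cv2.convertScaleAbs(o,alpha=1.4))
E
```

```text
11.7 [0.51580988 0.08646261 0.1629073 ] [6.87304024e-01 7.26369289e-01 5.88941337e-04 6.98095726e-04] 65.70646984690485 276.71019223517817 214.96245331866297
2317
0.057 -0.00066127714490282 -0.7145067902567603 0.07813215198922752
0.064 -0.0006312757266648864 -0.7145067902567622 0.07809253474897823
```

View pics/c9.png

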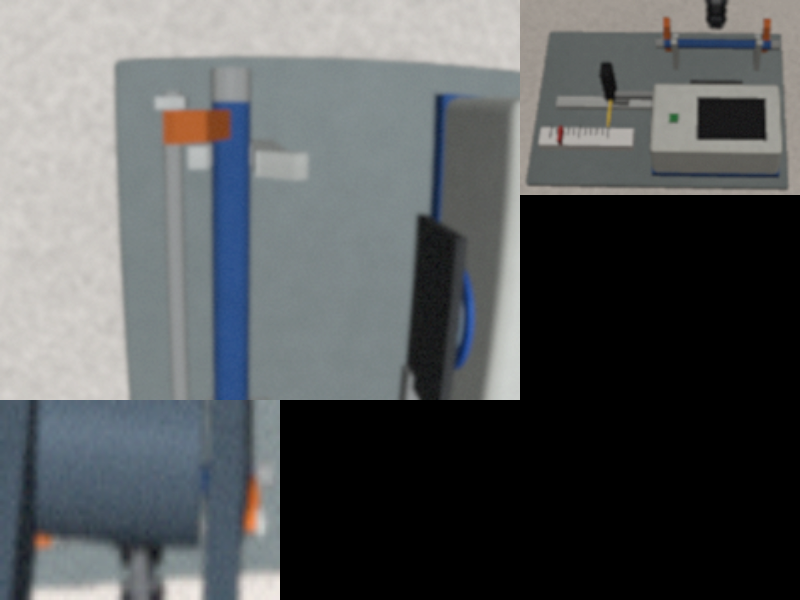

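The rod sits home and parallel, 0.7 mm across from the seat centre, with the noses over it. The scene inset shows the shutter still shut and the tab left of the pointer. Next is the handle.

>>> drive_tool([
  [-0.037, 0.018, 0, 0, 0, 0, 1],
  [-0.037, 0.018, 0, 0, 0, 0, 1],
  [-0.037, 0.018, 0, 0, 0, 0, 1],
  [-0.037, 0.018, 0, 0, 0, 0, 1],
  [0, 0, 0, 0, 0, 8.2, 1],
  [0, 0, 0, 0, 0, 8.2, 1],
  [0, 0, 0, 0, 0, 8.2, 1],
  [0, 0, 0, 0, 0, 8.2, 1],
  [0, 0, 0, 0, 0, 8.2, 1],
  [0, 0, 0, 0, 0, 8.2, 1],
])

```text
t: 12.85
tcp_pos: [0.5944, -0.0571, 0.1602]
tool_rot: [0.928, 0.371, -0.002, -0.001]
force: [-0.8, -0.3, -0.1]
finger_gap: 1.0
gripper_force: 0.0
```

>>> drive_tool([
  [0, 0, 0, 0, 0, 8.2, 1],
  [0, 0, 0, 0, 0, 8.2, 1],
  [0, 0, 0, 0, 0, 8.2, 1],
  [0, 0, 0, 0, 0, 8.2, 1],
  [0, 0, 0, 0, 0, 8.2, 1],
  [0, 0, 0, 0, 0, 0, 1],
  [0, 0, 0, 0, 0, 0, 1],
])

```text
t: 13.55
tcp_pos: [0.5948, -0.0572, 0.1609]
tool_rot: [1.0, 0.027, -0.001, -0.0]
force: [-0.1, -1.2, 1.0]
finger_gap: 1.002
gripper_force: 0.0
```

```bash
python3 t.py .5959 -.0567 .078 -86.63; python3 w.py w10|head -1
```

```text
tcp [ 0.5948138  -0.05718685  0.16094368] yaw -86.87106502662081 tilt 0.14951637484516098 F [-0.1 -1.2  1. ] gap 1.00185672885085 q [-0.28  0.6   1.58 -0.    0.97  1.23]
tool shift [ 0.0013 -0.0004  0.0829] turn z -0.24106502662081652
13.55 [ 0.5948138  -0.05718685  0.16094368] [ 9.99626373e-01  2.73022174e-02 -1.24454831e-03 -3.91842158e-04] 65.70646984690485 276.71019223517817 214.96245331866297
```

View pics/w10.png

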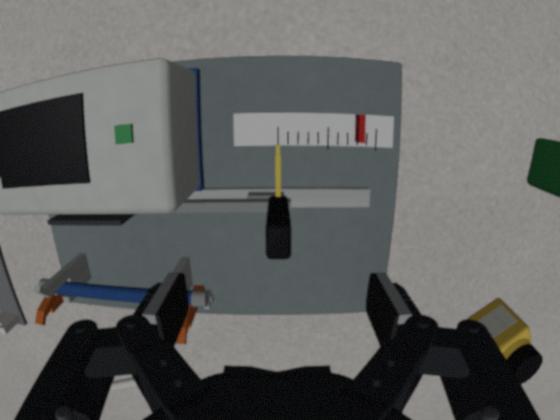

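The pointer tip is at (278,147) and the red tab at (361,128). The handle is at (278,240), midway between the fingers.

```bash
cat > pt.py <<'E'
import sys
from h import *
s=load(sys.argv[1]); n=np.array([.99827,.0588]);e=np.array([-.0588,.99827])
r=blob(mask(s,(0,120,50),(6,255,255)),(200,90,420,170))[0][1]; y=blob(mask(s,(20,90,50),(35,255,255)),(200,90,420,230))[0][1]
print(r.min(0),r.max(0),y.min(0),y.max(0))
tip=y[y[:,1]<y[:,1].min()+6].mean(0)
P=wplane(s,[tip],.035)[0,:2]; print('tip',tip,n@P-.5195,e@P-.0583)
for h in(.030,.037,.044):
    T=wplane(s,[r.mean(0)],h)[0,:2]; print('tab',h,n@T-.5195,e@T-.0583,'pull',e@(P-T))
E
python3 pt.py w10
```

```text
[356. 115.] [364. 141.] [275. 145.] [281. 197.]
tip [277.5     147.72728] 0.12191462407467557 -0.15038913597284376
tab 0.03 0.13837240468750467 -0.21738097277111024 pull 0.06699183679826648
tab 0.037 0.1386790127610915 -0.2155780051932105 pull 0.06518886922036674
tab 0.044 0.13898562083467836 -0.21377503761531075 pull 0.06338590164246699
```

>>> drive_tool([
  [0.0013, -0.0004, 0.02, 0, 0, 0, 0.3],
  [0, 0, 0.02, 0, 0, 0, 0.1],
  [0, 0, 0.02, 0, 0, 0, 0.1],
  [0, 0, 0.015, 0, 0, 0, 0.1],
  [0, 0, 0.007, 0, 0, 0, 0.1],
  [0, 0, 0, 0, 0, 0, -1],
  [0, 0, 0, 0, 0, 0, -1],
  [0, 0, 0, 0, 0, 0, -1],
  [0, 0, 0, 0, 0, 0, -1],
  [0, 0, 0, 0, 0, 0, -1],
])

```text
t: 14.6
tcp_pos: [0.5973, -0.0578, 0.081]
tool_rot: [1.0, 0.026, 0.001, 0.001]
force: [0.3, -4.9, -1.0]
finger_gap: 0.181
gripper_force: 59.5
```

>>> drive_tool([
  [0, 0.01, 0, 0, 0, 0, -1],
  [0, 0.01, 0, 0, 0, 0, -1],
  [0, 0.01, 0, 0, 0, 0, -1],
  [0, 0.01, 0, 0, 0, 0, -1],
  [0, 0.01, 0, 0, 0, 0, -1],
  [0, 0.008, 0, 0, 0, 0, -1],
  [0, 0.004, 0, 0, 0, 0, -1],
  [0, 0, 0, 0, 0, 0, -1],
  [0, 0, 0, 0, 0, 0, -1],
  [0, 0, 0, 0, 0, 0, -1],
])

```text
t: 15.6
tcp_pos: [0.6008, -0.1171, 0.0809]
tool_rot: [1.0, 0.026, 0.001, -0.001]
force: [3.0, 7.3, 2.4]
finger_gap: 0.175
gripper_force: 60.0
```

```bash
python3 t.py .5959 -.0567 .078 -86.63; python3 w.py w11|head -1; python3 pt.py w11
python3 -c "
import cv2
i=cv2.imread('pics/w11.png')[60:260,180:440];cv2.imwrite('pics/c11.png',cv2.convertScaleAbs(cv2.resize(i,(780,600),interpolation=cv2.INTER_CUBIC),alpha=1.4))"
```

```text
tcp [ 0.60078497 -0.11707605  0.08089888] yaw -87.06752378366248 tilt 0.19765969715231393 F [3.  7.3 2.4] gap 0.17527184792612022 q [-0.38  0.73  1.59  0.    0.82  1.14]
tool shift [-0.0018 -0.0605  0.0031] turn z -0.4375237836624848
15.6 [ 0.60078497 -0.11707605  0.08089888] [ 9.99671125e-01  2.55864541e-02  9.52790282e-04 -1.43787667e-03] 65.70646984690485 276.71019223517817 214.96245331866297
[282. 118.] [290. 159.] [273. 164.] [281. 229.]
tip [275.82758 166.75862] 0.12283768567407716 -0.20966675710661808
tab 0.03 0.1379746412142644 -0.21511154882568195 pull 0.005444791719063868
tab 0.037 0.138504686226936 -0.21495552139322688 pull 0.0052887642866087875
tab 0.044 0.13903473123960752 -0.21479949396077178 pull 0.005132736854153701
```

View pics/c11.png

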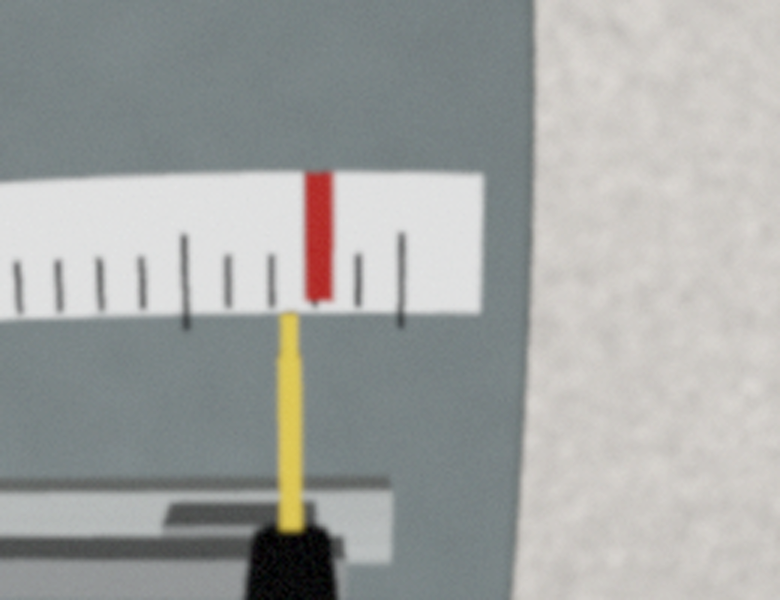

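The pointer is at x≈289 and the tab at 318 in the crop, so about 5 mm remains. I'll pull 5 mm more.

>>> drive_tool([
  [0, 0.003, 0, 0, 0, 0, -1],
  [0, 0.0025, 0, 0, 0, 0, -1],
  [0, 0, 0, 0, 0, 0, -1],
  [0, 0, 0, 0, 0, 0, -1],
  [0, 0, 0, 0, 0, 0, -1],
  [0, 0, 0, 0, 0, 0, -1],
])

```text
t: 16.25
tcp_pos: [0.6011, -0.1223, 0.0809]
tool_rot: [1.0, 0.026, 0.001, -0.002]
force: [2.5, 8.9, 2.6]
finger_gap: 0.179
gripper_force: 60.0
```

```bash
python3 t.py .5959 -.0567 .078 -86.63; python3 w.py w12|head -1; python3 pt.py w12
python3 - <<'E'
from h import *
s=load('w12'); t=snap('scene'); h=hsv(t); b=blob(mask(t,(105,110,40),(125,255,255)),(265,205,335,235))
print('rod blob scene',len(b) and (len(b[0][1]),b[0][1].mean(0)), manip.sense()['qd'].round(3))
E
```

```text
tcp [ 0.60110302 -0.12231876  0.08092232] yaw -87.05979815678876 tilt 0.2085431348538703 F [2.5 8.9 2.6] gap 0.17853524336223342 q [-0.38  0.73  1.58  0.    0.83  1.13]
tool shift [-0.0018 -0.0658  0.0031] turn z -0.4297981567887632
16.25 [ 0.60110302 -0.12231876  0.08092232] [ 9.99669233e-01  2.56537119e-02  9.74808040e-04 -1.53678780e-03] 65.70646984690485 276.71019223517817 214.96245331866297
[272. 118.] [279. 159.] [273. 164.] [281. 229.]
tip [276.03705 166.77777] 0.12283350532782711 -0.21501692822711163
tab 0.03 0.138011480199976 -0.21482303072622183 pull -0.00019389750088978847
tab 0.037 0.138540123389425 -0.21488278477259692 pull -0.00013414345451468013
tab 0.044 0.13906876657887413 -0.21494253881897202 pull -7.438940813958553e-05
rod blob scene (187, array([294.47058, 220.35829], dtype=float32)) [-0.001 -0.002  0.001 -0.     0.001  0.   ]
```

The pointer is on the tab to within 0.2 mm and holding still, so I'll hand in the job.

```bash
python3 -c "
from station import manip
print(manip.sign_off())"
```

```text
the job is handed in; nothing more can be done
None
```

The job is handed in, with no verdict shown: the rod is home in the clip with the jaw closed over it, and the shutter is held open with its pointer within about 0.2 mm of the red tab by the wrist camera.

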